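# Drop the routing template onto its pin and hold it home

## Robot

A 6-joint arm with a two-finger parallel gripper is mounted at the origin on the work surface. World frame = base frame: x ahead of the robot, y to its left, z up, the work surface at z = 0. Lengths are in mm, angles in rad, forces in N, time in s.
With the tool pointing down it reaches from about 350 to 875 mm from the base axis. Payload 4.2 kg.
Tool frame: the origin (TCP) lies midway between the tips of the shut fingers; the grasp point (between the pads) lies 19 mm behind it; z points along the fingers, y is the line along which they close (so a half turn about z gives the same grasp; the last joint's range is limited). The gripper opens to 85 mm and grips with 20 to 120 N. Pads are 22 mm wide; open, the fingers measure 114 mm over their backs; the gripper's body (76 mm by 85 mm) begins 54 mm behind the grasp point. The pads swing forward as they close: fully open they stand 13 mm farther back than shut.
Start: joints at [-1.078, 0.385, 0.008, 0, -1.194, -0.259], TCP at [144.815, -607.97, 231.312] pointing down, gripper open.
Joint ranges: [-3.14, 3.14], [-1.21, 2.06], [-1.07, 1.41], [-3.16, 2.05], [-2.99, -0.16], [-3.1, 3.1]. Speed limits (rad/s): [2.79, 2.79, 3.14, 3.14, 3.14, 3.14].

## Interface

Orientations are given as a unit quaternion [x, y, z, w].
In Python, from bench import arm gives the robot as it stands. The module is installed in compiled form; this text tells all that it offers.
- The arm moves only by the shell command python3 -m handwheel 'ROWS' [OPENING]. ROWS is JSON, a list of rows, each an object of numbers: "x", "y", "z": the shift along the world's x, y, z each as a share of 20 cm, from -1 to 1; "ax", "ay", "az": the turn, a rotation vector about the world's x, y, z each as a share of 90 degrees, from -1 to 1. In form: [{"x": .., "y": .., "z": .., "ax": .., "ay": .., "az": ..}, ...]. A call has exactly 8 rows; each row shifts and turns the commanded pose from where the row before left it; what a row does not reach is not made up. A row lasts 1/10 s, in which the tool goes at most 50 mm and 8.59 degrees, less where a joint would pass 70% of its speed; a pose out of reach is approached as far as the arm can. A call with a number of a shift or a turn outside -1 to 1 is refused whole. A call with a gripper value outside its range is refused whole. OPENING is the opening, from -1 (shut) to 1 (fully open), set as the call begins (- or left out, the last holds). The fingers move at their own pace and stop on an object; the grip force is fixed at half the most. Time passes only in rows, so rows that do not move let the fingers close, or fill a call up. It gives the time, the measured TCP pose, the force, the opening and the grip force at its end, in the units of the state.
- arm.read_state(): the state, without advancing time (a new reading comes with each control period).
- arm.get_image(name): name is "side" or "top" or "wrist"; returns the picture (400x640x3 uint8, red, green, blue); there is no depth.
- arm.camera_params(name): a dict with "K" (3x3 intrinsics, pixels), "k1" (the pictures are not rectified: a ray, as slopes to the right and down, at radius r is drawn at 1 + k1 r^2 times it, then the intrinsics apply), "position" and "orientation" of the camera in the world. Camera axes: x right, y down, z forward; pixel columns grow to the right and rows downward; lengths in mm; the calibration is good to about 2 mm. A picture is of the moment at which its call begins: read the wrist's pose just before it. camera_params takes no time and is no camera call; for the wrist camera it gives the pose at the moment of the call.
- arm.job_done(): hands the job in; it is judged then, once.
The state is a dict: "clock": time; "joints": joint angles; "joint_vel": joint speeds; "joint_efforts": joint torques, N m; "position": TCP position; "ee_rot": TCP orientation; "contact_force": force on the tool from outside, world axes, zero at the start; "wrist_torque": the same for the moment, N m; "gripper_width": finger opening in mm; "grasp_force": force on a finger pad.
Only numpy, scipy, OpenCV 4.12 (cv2) and the standard library are available. Lean on these libraries where they do the work, as an engineer would, in place of code of your own. Each camera call takes 0.05 s, during which the arm holds its last target. There are 200 camera calls.

## Task

Pick up the plywood routing template by the block on its top, and hold it level just above the pin of the jig with its straight edge flush against the jig's fence, at least 3 cm to one side of the pin (either side). Slide it along the fence until the blind slot in its underside drops over the pin, then press it fully home against the spring pad, so that it lies flat on the board blank with its edge still against the fence. Finish while still gripping it and holding it pressed down, and leave the pencil, the sanding block and the dark wooden strip where they lie.

Things in the scene. Friction and masses are not known exactly. Their poses are not given: they have to be found in the camera images.
- template: Routing template: plywood plate 18 mm thick, 170 mm long (its y), lying flat on the bench at the start, straight edge (+x, 50 mm from the origin) facing roughly away from the robot, scalloped edge 55 mm out at -x; a wooden grip block stands on it. 0.18 to 0.37 kg. Origin: centre of the underside, directly under the block. z up.
- grip_top (a point): centre of the top of the grip block, 53 mm straight above the template's origin; the block is 30 mm (template x) by 70 mm (y), 35 mm tall above the plate
- slot (a point): mouth of the blind slot, at the template's origin: 21 mm (x) by 15 mm (y), 18 mm deep, open only at the underside, hidden below the grip block
- straight_edge (a point): middle of the template's straight edge, half-way up the plate: 50 mm along +x and 9 mm above the template's origin
- jig: Routing jig fixed to the bench, its fence side (+x) roughly away from the robot; it stands left or right, the template on the other side. Base board 12 mm thick (x -120 to +90, y +-155 mm) with a board blank 20 mm thick on it (x -55 to +50, y +-125 mm), blank's top 32 mm up. Origin: at bench level under the pin. When home the template's axes match the jig's, its origin 32 mm above the jig's.
- fence_face (a point): middle of the fence's upper edge, on the face that the template meets: 50 mm along +x and 64 mm above the jig's origin. The fence is a wooden bar 270 mm long along the jig's y, 22 mm thick behind this face
- pin_tip (a point): tip of the steel locating pin, 47 mm above the jig's origin (15 mm above the blank); pin 12 mm thick, tapering to 6 mm over its last 4 mm
- lift_pad (a joint): square steel pad 44 x 44 mm round the pin, lifted by a spring: at 0 its top is 6 mm above the blank (38 mm above the jig's origin) and carries the template; at 0.006 m it is fully pressed, level with the blank. It takes 6.4 N to start, 11.2 N to press fully, the template's weight included; let go, it lifts the template again
- sanding_block: Bystander: cork sanding block 55 x 100 x 28 mm, lying on the bench; origin at the centre of its underside
- pencil: Bystander: flat wooden carpenter's pencil 8 x 170 x 7 mm lying on the jig's base board, beside the blank on the side away from the fence; origin at the centre of its underside, long along its y
- offcut: Bystander: dark wooden strip 45 x 190 x 18 mm lying on the bench; origin at the centre of its underside
There are look-alikes about, which are no part of the job. What is shaped like the template but blue is not meant.

How it is judged (in metres and radians):
On the way, in this order (a step that is already met when the one before it is completed fails the run):
1. the template is held level with its straight edge flush against the fence, at least 25 mm to one side of the pin (x of straight_edge in the frame of jig between 0.046 and 0.054 m and angle between the y axis of template and the y axis of jig, either way round below 0.05 rad and angle between template's own z axis and vertical below 0.08 rad and z of straight_edge in the frame of jig below 0.071 m and (y of template in the frame of jig above 0.025 m or y of template in the frame of jig below -0.025 m) and y of template in the frame of jig between -0.16 and 0.16 m and contact force between the fingers and template above 1 N), for 0.2 s.
2. the slot has dropped over the pin and the template rests on the spring pad or lower (z of template in the frame of jig below 0.041 m and y of template in the frame of jig between -0.004 and 0.004 m and x of straight_edge in the frame of jig above 0.044 m), for 0.1 s.
At the end, for the whole second after the job is handed in: Template over the pin (3.5 mm along the fence), straight edge within 3.5 mm of the fence and parallel within 2.3 degrees, level within 2.3 degrees, underside within 2 mm of the blank, spring pad pressed at least 4 mm, at rest, and the fingers still hold it there (z of template in the frame of jig between 0.029 and 0.034 m and y of template in the frame of jig between -0.0035 and 0.0035 m and x of straight_edge in the frame of jig between 0.0465 and 0.053 m and angle between the y axis of template and the y axis of jig, either way round below 0.04 rad and angle between template's own z axis and vertical below 0.04 rad and value of joint lift_pad above 0.004 m and contact force between the fingers and template above 2 N and linear speed of template below 0.02 m/s); the arm keeps its last pose, push and grip.
It fails at once if the pencil, the sanding block or the dark wooden strip is shifted more than 25 mm (distance of any of sanding_block, pencil, offcut from where it was at the start of the episode above 0.025 m).
It also fails if it takes over 45 s, if anything falls off the work surface, if the arm or the gripper's body presses on something with over 40 N, if the wrist force passes 120 N, or if a joint passes its speed limit or range.

## Working session

There is one attempt and no reset: what is moved stays moved. The work goes in short steps, Python scripts to look and compute and a shell command to move; the robot and the scene stay as the last step left them, time stands still between calls to the robot, and variables do not carry over. Pictures are saved under pics/ and viewed, at most 10 in all, crops included, and the job is handed in when it is done.

```bash
mkdir -p pics; python3 - <<'E'
from bench import arm
import cv2
for n in("top","side"):
    p=arm.camera_params(n);print(n,p)
    cv2.imwrite(f"pics/{n}0.png",arm.get_image(n)[:,:,::-1])
print(arm.read_state())
E
```

```text
top {'K': array([[441.69150026,   0.        , 322.21096366],
       [  0.        , 441.69150026, 200.22057909],
       [  0.        ,   0.        ,   1.        ]]), 'k1': 0.023626658291772327, 'position': array([378.88391505,  51.27488356, 996.34538415]), 'orientation': array([ 0.71162987, -0.70175189,  0.02763471, -0.01906656])}
side {'K': array([[365.4018802 ,   0.        , 326.12922909],
       [  0.        , 365.4018802 , 196.68919802],
       [  0.        ,   0.        ,   1.        ]]), 'k1': -0.041167685983442816, 'position': array([ 152.18014128, -545.01336543,  453.49211794]), 'orientation': array([ 0.8396394 , -0.20813885,  0.12278684, -0.48642296])}
{'clock': 0.1, 'joints': array([-1.07839106e+00,  3.85456052e-01,  6.75609403e-03, -4.08482056e-04,
       -1.19398770e+00, -2.58595108e-01]), 'joint_vel': array([-3.44427623e-04, -9.84539923e-04,  3.60501632e-03,  2.69851003e-03,
       -3.23552955e-05, -9.89643004e-04]), 'joint_efforts': array([-8.86082307e-05, -3.93319452e+01,  1.88930994e+01,  4.19794366e+00,
       -2.59391178e-03,  8.14231754e-06]), 'position': array([ 144.69024461, -607.48741095,  230.3466495 ]), 'ee_rot': array([-1.16564106e-01,  9.93182702e-01,  9.49397440e-04, -1.70197605e-04]), 'contact_force': array([0.94030906, 0.47243538, 0.03550039]), 'wrist_torque': array([-0.01003365, -0.00773966,  0.02597164]), 'grasp_force': 0.0, 'gripper_width': 85.48812140184545}
```

View pics/top0.png

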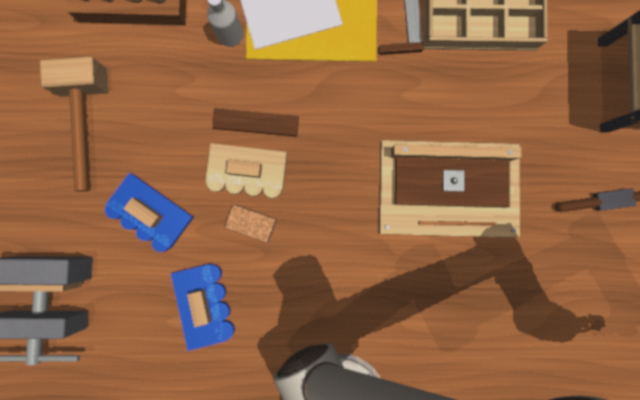

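View pics/side0.png

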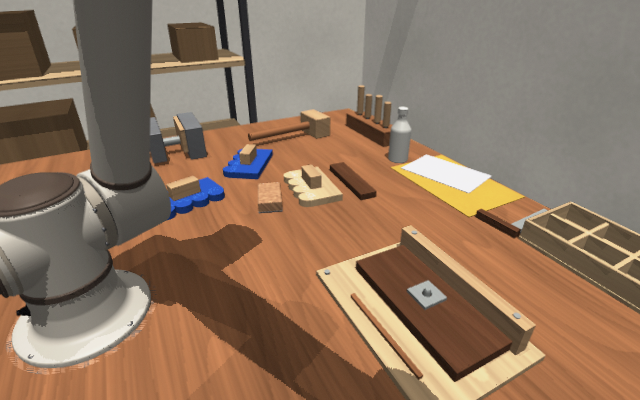

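The top view shows the template's grip block at about (243,168), its straight edge running (210,145)–(287,152), and the jig pin at (454,181). The dark strip (255,122), cork block (250,222) and pencil (456,223) lie nearby.

```bash
cat > h.py <<'E'
import numpy as np, cv2
from scipy.spatial.transform import Rotation as R
def ray(p,uv):
    d=np.array([p['k1'],0,0,0,0.]);  # cv2 model k1 matches
    n=cv2.undistortPoints(np.array([[uv]],float),p['K'],d)[0,0]
    return R.from_quat(p['orientation']).apply([*n,1])
def at(p,uv,z):
    r=ray(p,uv);c=np.array(p['position']);return (c+r*(z-c[2])/r[2])[:2]
def proj(p,P):
    q=R.from_quat(p['orientation']).inv()
    rv=q.as_rotvec();t=-q.apply(p['position'])
    return cv2.projectPoints(np.array(P,float).reshape(-1,3),rv,t,p['K'],np.array([p['k1'],0,0,0,0.]))[0].reshape(-1,2)
E
python3 - <<'E'
from h import *
from bench import arm
p=arm.camera_params("top")
for n,uv,z in[("grip",(244,168),53),("edgeL",(210,145),18),("edgeR",(287,152),18),("pin",(454,181),47),("fenceL",(394,145),64),("fenceR",(519,146),64),("boardTL",(382,142),12),("boardTR",(520,143),12),("boardBL",(381,233),12),("boardBR",(521,235),12)]:print(n,at(p,uv,z))
i=cv2.imread("pics/top0.png")
c=cv2.resize(np.hstack([i[120:250,195:305],i[130:245,375:530][:, :].copy() if 0 else cv2.copyMakeBorder(i[130:245,375:530],0,15,0,0,0)]),None,fx=3,fy=3,interpolation=2)
cv2.imwrite("pics/crop.png",c)
E
```

```text
grip [508.19197262 208.90231101]
edgeL [563.3298475  291.41940904]
edgeR [550.45517588 119.93682296]
pin [ 487.55284558 -244.41816388]
fenceL [ 561.02056323 -111.31052525]
fenceR [ 562.65045222 -378.02430471]
boardTL [577.6019728  -93.26607533]
boardTR [ 579.75960688 -404.30415794]
boardBL [372.87697003 -92.02407073]
boardBR [ 372.94688034 -403.3241908 ]
```

View pics/crop.png

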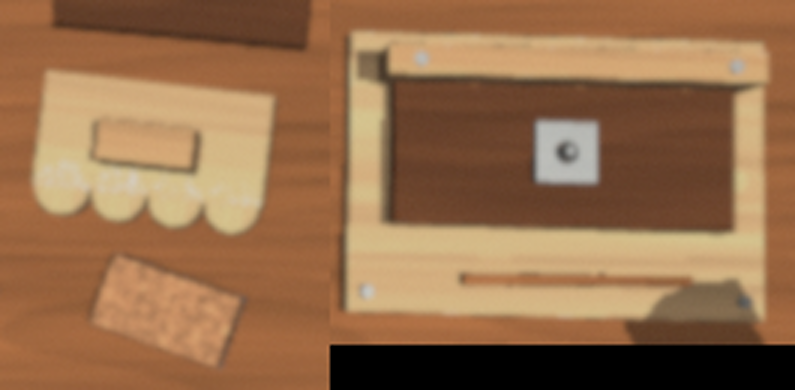

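```bash
python3 -m handwheel '[{"x":0.2,"y":0.14,"az":0.09},{"x":0.2,"y":0.14,"az":0.09},{"x":0.2,"y":0.14,"az":0.09},{"x":0.2,"y":0.14,"az":0.09},{"x":0.2,"y":0.14,"az":0.09},{"x":0.2,"y":0.14,"az":0.09},{"x":0.2,"y":0.14,"az":0.09},{"x":0.2,"y":0.14,"az":0.09}]' 1
python3 -m handwheel '[{"y":0.25,"az":0.08},{"y":0.25},{"y":0.2},{"z":0.0},{"z":0},{"z":0},{"z":0},{"z":0}]'
python3 - <<'E'
from h import *
from bench import arm
s=arm.read_state();p=arm.camera_params("wrist");np.save("w1.npy",p,allow_pickle=True)
print(s['position'],R.from_quat(s['ee_rot']).as_matrix()[:,1],p)
cv2.imwrite("pics/w1.png",arm.get_image("wrist")[:,:,::-1])
E
```

```text
[ 144.69024461 -607.48741095  230.3466495 ] [-0.23153858  0.97282382  0.00192553] {'K': array([[339.9942239 ,   0.        , 320.66240345],
       [  0.        , 339.9942239 , 195.96419101],
       [  0.        ,   0.        ,   1.        ]]), 'k1': 0.014244129090541022, 'position': array([  75.62423241, -624.70956653,  373.27210684]), 'orientation': array([0.61358651, 0.77712028, 0.10998426, 0.08659754])}invalid input at $[0]: expected keys x, y, z, ax, ay, az
invalid input at $[0]: expected keys x, y, z, ax, ay, az
```

View pics/w1.png

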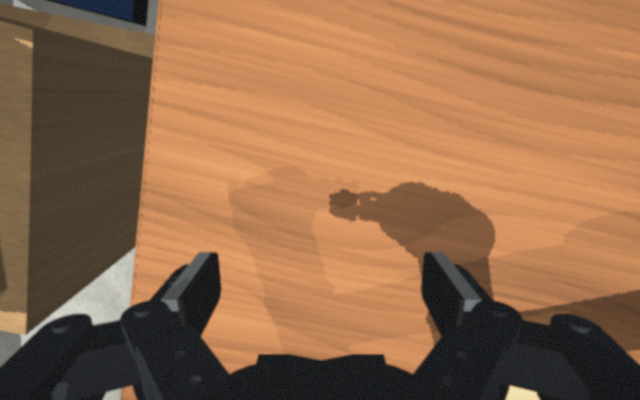

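The wrist view shows only bench and the open fingers (the moves were refused: all six keys are needed). I'll retype them.

```bash
python3 -m handwheel '[{"x":0.2,"y":0.14,"z":0,"ax":0,"ay":0,"az":0.09},{"x":0.2,"y":0.14,"z":0,"ax":0,"ay":0,"az":0.09},{"x":0.2,"y":0.14,"z":0,"ax":0,"ay":0,"az":0.09},{"x":0.2,"y":0.14,"z":0,"ax":0,"ay":0,"az":0.09},{"x":0.2,"y":0.14,"z":0,"ax":0,"ay":0,"az":0.09},{"x":0.2,"y":0.14,"z":0,"ax":0,"ay":0,"az":0.09},{"x":0.2,"y":0.14,"z":0,"ax":0,"ay":0,"az":0.09},{"x":0.2,"y":0.14,"z":0,"ax":0,"ay":0,"az":0.09}]' 1
python3 -m handwheel '[{"x":0.05,"y":0.2,"z":0,"ax":0,"ay":0,"az":0.08},{"x":0,"y":0.15,"z":0,"ax":0,"ay":0,"az":0},{"x":0,"y":0,"z":0,"ax":0,"ay":0,"az":0},{"x":0,"y":0,"z":0,"ax":0,"ay":0,"az":0},{"x":0,"y":0,"z":0,"ax":0,"ay":0,"az":0},{"x":0,"y":0,"z":0,"ax":0,"ay":0,"az":0},{"x":0,"y":0,"z":0,"ax":0,"ay":0,"az":0},{"x":0,"y":0,"z":0,"ax":0,"ay":0,"az":0}]'
python3 - <<'E'
from h import *
from bench import arm
s=arm.read_state();p=arm.camera_params("wrist");np.save("w2.npy",p,allow_pickle=True)
print(s['position'],R.from_quat(s['ee_rot']).as_matrix()[:,1],p['position'])
cv2.imwrite("pics/w2.png",arm.get_image("wrist")[:,:,::-1])
E
```

```text
clock: 0.95
position: [466.1, -382.4, 231.2]
ee_rot: [-0.633, 0.774, 0.0, -0.0]
contact_force: [-0.2, -1.0, 0.3]
gripper_width: 85.7
grasp_force: 0.0
clock: 1.75
position: [474.6, -314.6, 231.2]
ee_rot: [-0.678, 0.735, 0.0, -0.0]
contact_force: [0.3, -0.2, -0.3]
gripper_width: 85.5
grasp_force: 0.0
[ 474.55889393 -314.62810923  231.17537278] [-9.96674811e-01  8.14817547e-02  2.09946336e-04] [ 468.50432088 -385.73169797  374.0871551 ]
```

View pics/w2.png

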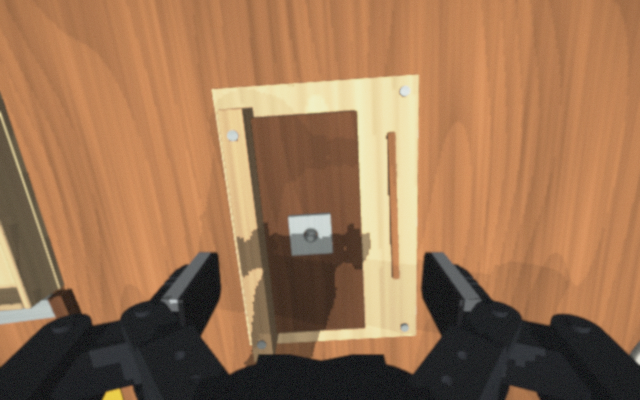

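```bash
python3 - <<'E'
from h import *
from bench import arm
from scipy.optimize import least_squares
w=np.load("w2.npy",allow_pickle=True).item();t=arm.camera_params("top")
W=[((-55,125,32),(357,111)),((-55,-125,32),(365,328)),((90,155,12),(213,90)),((-120,155,12),(418,75)),((-120,-155,12),(415,335)),((0,0,38),(311.3,234.5)),((0,0,47),(311,234))]
T=[((0,0,38),(375+237/3-1+.3,130+152/3)),((90,155,12),(375+18/3,130+32/3)),((-120,155,12),(375+15/3,130+312/3)),((50,-125,32),(375+404/3,130+83/3)),((-55,125,32),(375+57/3,130+221/3)),((-55,-125,32),(375+403/3,130+232/3))]
T[0]=((0,0,38),(375+(567-330)/3,130+152/3))
T=T[:1]+[((90,155,12),(375+(348-330)/3,130+33/3)),((-120,155,12),(375+(345-330)/3,130+313/3)),((-120,-155,12),(375+(765-330)/3,130+320/3)),((-55,125,32),(375+(387-330)/3,130+222/3)),((-55,-125,32),(375+(733-330)/3,130+232/3))]
def f(v,S):
    o=[]
    for p,L in S:
        c,s=np.cos(v[2]),np.sin(v[2])
        P=[(v[0]+c*a-s*b,v[1]+s*a+c*b,z) for (a,b,z),_ in L]
        o.append((proj(p,P)-np.array([u for _,u in L])).ravel())
    return np.concatenate(o)
for S in([(w,W)],[(t,T)],[(w,W),(t,T)]):
    r=least_squares(f,[488,-245,0],args=(S,),loss='soft_l1');print(r.x,np.round(r.fun,1))
print(at(w,(245,108),64),at(w,(271,350),64))
E
```

```text
[ 4.90828092e+02 -2.49599600e+02 -8.15005905e-02] [ 5.000e-01  2.187e+02  2.000e-01 -2.167e+02  2.680e+01  2.498e+02
 -1.120e+01  2.648e+02  1.350e+01 -2.553e+02 -1.500e+00 -1.700e+00
 -1.500e+00  2.100e+00]
[ 4.89487275e+02 -2.45541349e+02 -5.84097524e-03] [-0.8 -0.1  0.  -0.2  0.  -0.2 -0.5  0.3  1.3  0.7  0.2 -0.3]
[ 4.89699329e+02 -2.47392578e+02 -1.84567268e-02] [ 8.200e+00  2.176e+02 -6.600e+00 -2.179e+02  3.610e+01  2.548e+02
 -2.200e+00  2.609e+02  5.200e+00 -2.607e+02 -3.000e-01  1.000e-01
 -2.000e-01  4.000e+00  1.000e-01 -2.000e-01  1.400e+00 -1.200e+00
  2.000e-01 -1.200e+00 -4.000e-01  1.100e+00  1.900e+00 -1.000e-01
  8.000e-01  3.000e-01]
[ 535.38721644 -382.55261201] [ 543.36777297 -127.33712851]
```

```bash
cat >> h.py <<'E'
from scipy.optimize import least_squares
def fit(S,x0):
    def f(v):
        o=[]
        c,s=np.cos(v[2]),np.sin(v[2])
        for p,L in S:
            P=[(v[0]+c*a-s*b,v[1]+s*a+c*b,z) for (a,b,z),_ in L]
            o.append((proj(p,P)-np.array([u for _,u in L])).ravel())
        return np.concatenate(o)
    return least_squares(f,x0,loss='soft_l1')
E
python3 - <<'E'
from h import *
w=np.load("w2.npy",allow_pickle=True).item()
W=[((-55,-125,32),(357,111)),((-55,125,32),(365,328)),((90,-155,12),(213,90)),((-120,-155,12),(418,75)),((-120,155,12),(415,335)),((0,0,38),(311.3,234.5))]
r=fit([(w,W)],[488,-245,0]);print(r.x,np.round(r.fun,1))
print(at(w,(311,233),47))
E
```

```text
[ 4.90366866e+02 -2.46675771e+02 -1.40193035e-02] [ 0.2 -0.3  0.2  0.9 -1.9 -0.7  0.9 -0.4  0.8  1.  -0.8  0.8]
[ 488.98606005 -252.91289622]
```

```bash
python3 -m handwheel '[{"x":0.02,"y":0.24,"z":0,"ax":0,"ay":0,"az":0},{"x":0.02,"y":0.24,"z":0,"ax":0,"ay":0,"az":0},{"x":0.02,"y":0.24,"z":0,"ax":0,"ay":0,"az":0},{"x":0.02,"y":0.24,"z":0,"ax":0,"ay":0,"az":0},{"x":0.02,"y":0.24,"z":0,"ax":0,"ay":0,"az":0},{"x":0.02,"y":0.24,"z":0,"ax":0,"ay":0,"az":0},{"x":0.02,"y":0.24,"z":0,"ax":0,"ay":0,"az":0},{"x":0.02,"y":0.24,"z":0,"ax":0,"ay":0,"az":0}]' 1
python3 -m handwheel '[{"x":0.02,"y":0.24,"z":0,"ax":0,"ay":0,"az":0.005},{"x":0,"y":0.24,"z":-0.05,"ax":0,"ay":0,"az":0},{"x":0,"y":0.22,"z":-0.05,"ax":0,"ay":0,"az":0},{"x":0,"y":0,"z":0,"ax":0,"ay":0,"az":0},{"x":0,"y":0,"z":0,"ax":0,"ay":0,"az":0},{"x":0,"y":0,"z":0,"ax":0,"ay":0,"az":0},{"x":0,"y":0,"z":0,"ax":0,"ay":0,"az":0},{"x":0,"y":0,"z":0,"ax":0,"ay":0,"az":0}]'
python3 - <<'E'
from h import *
from bench import arm
s=arm.read_state();p=arm.camera_params("wrist");np.save("w3.npy",p,allow_pickle=True)
print(s['position'],R.from_quat(s['ee_rot']).as_matrix()[:,1],s['joints'])
cv2.imwrite("pics/w3.png",arm.get_image("wrist")[:,:,::-1])
E
```

```text
clock: 2.6
position: [506.7, 71.9, 231.6]
ee_rot: [-0.678, 0.735, -0.0, 0.0]
contact_force: [1.0, 0.1, 0.5]
gripper_width: 85.3
grasp_force: 0.0
clock: 3.4
position: [511.1, 209.0, 211.8]
ee_rot: [-0.68, 0.733, -0.0, 0.0]
contact_force: [-0.2, 0.4, 0.4]
gripper_width: 85.5
grasp_force: 0.0
[511.05481613 208.97624096 211.81726275] [-9.97248740e-01  7.41253427e-02 -6.20131771e-04] [ 6.81824641e-01  2.76146754e-01 -2.03350286e-01  6.83957654e-05
 -1.09050415e+00 -7.56049469e-01]
```

View pics/w3.png

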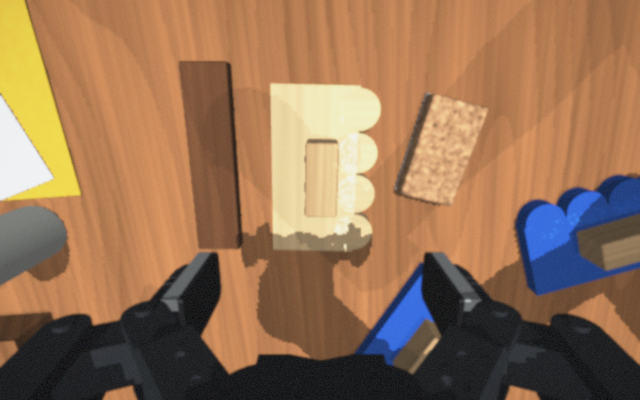

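The wrist view shows the template, with its edge corners at (271,84) and (274,250) and the block's top centred near (321,179).

```bash
python3 - <<'E'
from h import *
from bench import arm
w=np.load("w3.npy",allow_pickle=True).item()
W=[((50,-85,18),(271,84)),((50,85,18),(274,250)),((15,-35,53),(306,142)),((-15,-35,53),(338,142)),((15,35,53),(305,216)),((-15,35,53),(337,217))]
r=fit([(w,W)],[508,209,-.075]);print(r.x,np.round(r.fun,1))
p=arm.camera_params("top")
T=[((50,85,18),(195+45/3,120+70/3)),((50,-85,18),(195+275/3,120+94/3)),((15,35,53),(195+97/3,120+118/3)),((15,-35,53),(195+200/3,120+132/3)),((-15,-35,53),(195+195/3,120+171/3)),((-15,35,53),(195+91/3,120+160/3))]
r=fit([(p,T)],[508,209,-.075]);print(r.x,np.round(r.fun,1))
E
```

```text
[ 5.09683338e+02  2.10338201e+02 -8.94481022e-02] [-1.1 -0.8  0.  -0.9 -0.5 -0.   1.4  0.5  0.2  0.8  0.1  0.3]
[ 5.08108131e+02  2.10170072e+02 -9.00080718e-02] [ 0.5  0.7 -0.2  0.7  0.6  0.1 -1.2 -1.2 -1.1 -0.3  1.  -0.1]
```

```bash
python3 -m handwheel '[{"x":-0.01,"y":0.006,"z":-0.18,"ax":0,"ay":0,"az":-0.01},{"x":0,"y":0,"z":-0.18,"ax":0,"ay":0,"az":0},{"x":0,"y":0,"z":-0.18,"ax":0,"ay":0,"az":0},{"x":0,"y":0,"z":-0.18,"ax":0,"ay":0,"az":0},{"x":0,"y":0,"z":-0.18,"ax":0,"ay":0,"az":0},{"x":0,"y":0,"z":-0.04,"ax":0,"ay":0,"az":0},{"x":0,"y":0,"z":0,"ax":0,"ay":0,"az":0},{"x":0,"y":0,"z":0,"ax":0,"ay":0,"az":0}]' 1
python3 -m handwheel '[{"x":0,"y":0,"z":0,"ax":0,"ay":0,"az":0},{"x":0,"y":0,"z":0,"ax":0,"ay":0,"az":0},{"x":0,"y":0,"z":0,"ax":0,"ay":0,"az":0},{"x":0,"y":0,"z":0,"ax":0,"ay":0,"az":0},{"x":0,"y":0,"z":0,"ax":0,"ay":0,"az":0},{"x":0,"y":0,"z":0,"ax":0,"ay":0,"az":0},{"x":0,"y":0,"z":0,"ax":0,"ay":0,"az":0},{"x":0,"y":0,"z":0,"ax":0,"ay":0,"az":0}]' -1
```

```text
clock: 4.25
position: [510.1, 211.8, 25.0]
ee_rot: [-0.675, 0.737, -0.0, 0.002]
contact_force: [0.5, -0.4, 0.7]
gripper_width: 85.5
grasp_force: 0.0
clock: 5.05
position: [509.5, 211.8, 24.3]
ee_rot: [-0.675, 0.737, -0.0, 0.001]
contact_force: [-1.2, 1.3, 6.1]
gripper_width: 29.0
grasp_force: 61.3
```

```bash
python3 -m handwheel '[{"x":0,"y":0,"z":0.05,"ax":0,"ay":0,"az":0},{"x":0,"y":0,"z":0.15,"ax":0,"ay":0,"az":0},{"x":0,"y":0,"z":0.2,"ax":0,"ay":0,"az":0},{"x":0,"y":0,"z":0.2,"ax":0,"ay":0,"az":0},{"x":0,"y":-0.1,"z":0.1,"ax":0,"ay":0,"az":0},{"x":0,"y":-0.2,"z":0,"ax":0,"ay":0,"az":0.02},{"x":0,"y":-0.2,"z":0,"ax":0,"ay":0,"az":0.03},{"x":0,"y":-0.2,"z":0,"ax":0,"ay":0,"az":0}]' -1
python3 -m handwheel '[{"x":-0.05,"y":-0.2,"z":0,"ax":0,"ay":0,"az":0},{"x":-0.05,"y":-0.2,"z":0,"ax":0,"ay":0,"az":0},{"x":-0.05,"y":-0.2,"z":0,"ax":0,"ay":0,"az":0},{"x":0,"y":-0.2,"z":0,"ax":0,"ay":0,"az":0},{"x":0,"y":-0.2,"z":0,"ax":0,"ay":0,"az":0},{"x":0,"y":-0.2,"z":0,"ax":0,"ay":0,"az":0},{"x":0,"y":-0.15,"z":0,"ax":0,"ay":0,"az":0},{"x":0,"y":0,"z":0,"ax":0,"ay":0,"az":0}]' -1
python3 - <<'E'
from h import *
from bench import arm
s=arm.read_state();p=arm.camera_params("wrist");np.save("w4.npy",p,allow_pickle=True)
m=R.from_quat(s['ee_rot']).as_matrix();print(s['position'],m[:,1],m[:,2],s['contact_force'])
cv2.imwrite("pics/w4.png",arm.get_image("wrist")[:,:,::-1])
E
```

```text
clock: 5.85
position: [507.6, 69.8, 163.1]
ee_rot: [-0.704, 0.71, 0.001, -0.001]
contact_force: [0.0, 0.3, -2.5]
gripper_width: 29.0
grasp_force: 60.3
clock: 6.65
position: [477.6, -201.5, 162.6]
ee_rot: [-0.702, 0.712, 0.001, -0.001]
contact_force: [0.2, -0.1, -2.4]
gripper_width: 28.8
grasp_force: 60.3
[ 477.61708466 -201.48166126  162.61375497] [-0.99989169  0.01456657  0.00210116] [-2.09762541e-03  2.58194958e-04 -9.99997767e-01] [ 0.16038329 -0.0933069  -2.35438666]
```

View pics/w4.png

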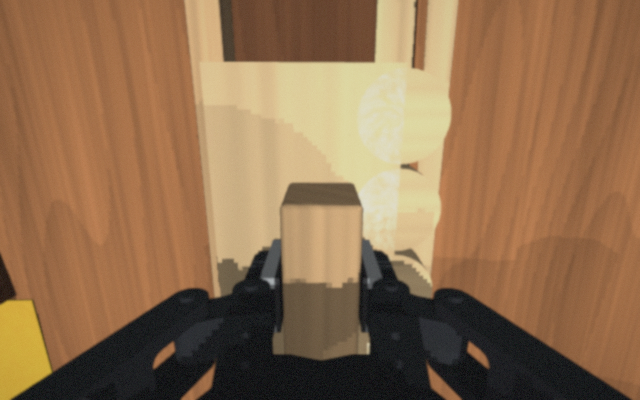

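The template is in the hand: its plate corner (50,−85) is at (200,62), and the block's top face runs (281,206)–(362,206) down to (273,354)–(369,354).

```bash
python3 - <<'E'
from h import *
w=np.load("w4.npy",allow_pickle=True).item()
b=162.6-24.3
W=[((50,-85,b+18),(200,62)),((0,-85,b+18),(291,62)),((15,-35,b+53),(281,206)),((-15,-35,b+53),(362,206)),((15,35,b+53),(273,354)),((-15,35,b+53),(369,354))]
W.pop(1)
W+= [((50,0,b+18),(208,200))] if 0 else []
r=fit([(w,W)],[478,-202,0]);print(r.x,np.round(r.fun,1))
E
```

```text
[ 4.76887683e+02 -2.01567536e+02 -1.89103602e-02] [ -0.1  -0.1  -1.4  -1.1   2.7  -0.8  11.3  14.6 -11.1  14.7]
```

```bash
python3 -m handwheel '[{"x":0,"y":0,"z":-0.1,"ax":0,"ay":0,"az":0.003},{"x":0,"y":0,"z":-0.15,"ax":0,"ay":0,"az":0},{"x":0,"y":0,"z":-0.12,"ax":0,"ay":0,"az":0},{"x":0,"y":0,"z":-0.06,"ax":0,"ay":0,"az":0},{"x":0,"y":0,"z":0,"ax":0,"ay":0,"az":0},{"x":0,"y":0,"z":0,"ax":0,"ay":0,"az":0},{"x":0,"y":0,"z":0,"ax":0,"ay":0,"az":0},{"x":0,"y":0,"z":0,"ax":0,"ay":0,"az":0}]' -1
python3 -m handwheel '[{"x":0.02,"y":0,"z":0,"ax":0,"ay":0,"az":0},{"x":0.02,"y":0,"z":0,"ax":0,"ay":0,"az":0},{"x":0.005,"y":0,"z":0,"ax":0,"ay":0,"az":0},{"x":0.005,"y":0,"z":0,"ax":0,"ay":0,"az":0},{"x":0,"y":0,"z":0,"ax":0,"ay":0,"az":0},{"x":0,"y":0,"z":0,"ax":0,"ay":0,"az":0},{"x":0,"y":0,"z":0,"ax":0,"ay":0,"az":0},{"x":0,"y":0,"z":0,"ax":0,"ay":0,"az":0}]' -1
```

```text
clock: 7.5
position: [479.6, -198.8, 78.5]
ee_rot: [-0.705, 0.709, -0.001, 0.001]
contact_force: [0.4, -0.4, -2.8]
gripper_width: 29.0
grasp_force: 60.2
clock: 8.3
position: [488.7, -198.8, 77.3]
ee_rot: [-0.705, 0.709, 0.0, -0.0]
contact_force: [0.8, 0.4, -2.1]
gripper_width: 29.1
grasp_force: 60.2
```

```bash
python3 -m handwheel '[{"x":0.005,"y":0,"z":0,"ax":0,"ay":0,"az":0},{"x":0,"y":0,"z":0,"ax":0,"ay":0,"az":0},{"x":0.005,"y":0,"z":0,"ax":0,"ay":0,"az":0},{"x":0,"y":0,"z":0,"ax":0,"ay":0,"az":0},{"x":0,"y":0,"z":0,"ax":0,"ay":0,"az":0},{"x":0,"y":0,"z":0,"ax":0,"ay":0,"az":0},{"x":0,"y":0,"z":0,"ax":0,"ay":0,"az":0},{"x":0,"y":0,"z":0,"ax":0,"ay":0,"az":0}]' -1
python3 -c "
from bench import arm;s=arm.read_state();print(s['position'],s['contact_force'],s['wrist_torque'],s['ee_rot'])"
```

```text
clock: 9.1
position: [490.8, -198.8, 77.3]
ee_rot: [-0.705, 0.709, 0.0, -0.0]
contact_force: [0.1, -0.3, -2.3]
gripper_width: 29.3
grasp_force: 60.2
[ 490.78784587 -198.76114297   77.31063244] [ 0.05579963 -0.2867784  -2.30305251] [-0.01435849 -0.06945638  0.03804389] [-7.05342093e-01  7.08867076e-01  2.46361031e-05 -1.28104347e-05]
```

```bash
python3 -m handwheel '[{"x":0.005,"y":0,"z":0,"ax":0,"ay":0,"az":0},{"x":0,"y":0,"z":0,"ax":0,"ay":0,"az":0},{"x":0,"y":0,"z":0,"ax":0,"ay":0,"az":0},{"x":0.005,"y":0,"z":0,"ax":0,"ay":0,"az":0},{"x":0,"y":0,"z":0,"ax":0,"ay":0,"az":0},{"x":0,"y":0,"z":0,"ax":0,"ay":0,"az":0},{"x":0,"y":0,"z":0,"ax":0,"ay":0,"az":0},{"x":0,"y":0,"z":0,"ax":0,"ay":0,"az":0}]' -1
python3 -c "
from bench import arm;s=arm.read_state();print(s['position'],s['contact_force'],s['wrist_torque'],s['ee_rot'])"
```

```text
clock: 9.9
position: [491.8, -198.7, 77.0]
ee_rot: [-0.705, 0.709, 0.001, -0.001]
contact_force: [-4.6, 1.2, -1.6]
gripper_width: 29.3
grasp_force: 60.5
[ 491.80384571 -198.67993132   77.0083353 ] [-4.63775832  1.19247315 -1.58649998] [ 0.13491675  1.26885926 -0.29313385] [-7.05104441e-01  7.09102631e-01  9.12179595e-04 -5.94373243e-04]
```

```bash
python3 -m handwheel '[{"x":0,"y":0,"z":0,"ax":0,"ay":0,"az":-0.004},{"x":0,"y":0,"z":0,"ax":0,"ay":0,"az":0},{"x":0.003,"y":0,"z":0,"ax":0,"ay":0,"az":0},{"x":0,"y":0,"z":0,"ax":0,"ay":0,"az":0},{"x":0,"y":0,"z":0,"ax":0,"ay":0,"az":0},{"x":0,"y":0,"z":0,"ax":0,"ay":0,"az":0},{"x":0,"y":0,"z":0,"ax":0,"ay":0,"az":0},{"x":0,"y":0,"z":0,"ax":0,"ay":0,"az":0}]' -1
python3 -c "
from bench import arm;s=arm.read_state();print(s['position'],s['contact_force'],s['wrist_torque'],s['ee_rot'])"
```

```text
clock: 10.7
position: [492.0, -198.6, 77.0]
ee_rot: [-0.703, 0.711, 0.001, -0.001]
contact_force: [-6.2, 1.4, 0.4]
gripper_width: 29.1
grasp_force: 60.7
[ 491.99866509 -198.63645234   77.04522445] [-6.24012872  1.4374196   0.36410169] [0.37199262 1.78724752 0.06989108] [-0.70330585  0.71088554  0.00125297 -0.00103226]
```

```bash
python3 -m handwheel '[{"x":-0.0005,"y":-0.03,"z":0,"ax":0,"ay":0,"az":0},{"x":-0.0005,"y":-0.03,"z":0,"ax":0,"ay":0,"az":0},{"x":-0.0005,"y":-0.03,"z":0,"ax":0,"ay":0,"az":0},{"x":-0.0005,"y":-0.03,"z":0,"ax":0,"ay":0,"az":0},{"x":0,"y":-0.03,"z":0,"ax":0,"ay":0,"az":0},{"x":0,"y":-0.03,"z":0,"ax":0,"ay":0,"az":0},{"x":0,"y":0,"z":0,"ax":0,"ay":0,"az":0},{"x":0,"y":0,"z":0,"ax":0,"ay":0,"az":0}]' -1
python3 -m handwheel '[{"x":0,"y":0,"z":-0.01,"ax":0,"ay":0,"az":0},{"x":0,"y":0,"z":0,"ax":0,"ay":0,"az":0},{"x":0,"y":0,"z":-0.005,"ax":0,"ay":0,"az":0},{"x":0,"y":0,"z":0,"ax":0,"ay":0,"az":0},{"x":0,"y":0,"z":-0.005,"ax":0,"ay":0,"az":0},{"x":0,"y":0,"z":0,"ax":0,"ay":0,"az":0},{"x":0,"y":0,"z":0,"ax":0,"ay":0,"az":0},{"x":0,"y":0,"z":0,"ax":0,"ay":0,"az":0}]' -1
python3 -c "
from bench import arm;s=arm.read_state();print(s['position'],s['contact_force'],s['wrist_torque'],s['ee_rot'])"
```

```text
clock: 11.5
position: [491.5, -235.1, 76.6]
ee_rot: [-0.703, 0.711, 0.001, -0.001]
contact_force: [-5.1, -1.0, -3.1]
gripper_width: 29.1
grasp_force: 60.2
clock: 12.3
position: [491.5, -235.0, 73.1]
ee_rot: [-0.703, 0.711, 0.001, -0.001]
contact_force: [-6.7, 0.8, -0.5]
gripper_width: 29.4
grasp_force: 60.7
[ 491.48388472 -234.99584328   73.06869455] [-6.67730585  0.82123585 -0.46968254] [0.01029638 1.88431142 0.11382748] [-0.70330007  0.71089101  0.00122607 -0.00121693]
```

```bash
python3 -m handwheel '[{"x":0,"y":0,"z":-0.005,"ax":0,"ay":0,"az":0},{"x":0,"y":0,"z":0,"ax":0,"ay":0,"az":0},{"x":0,"y":0,"z":-0.005,"ax":0,"ay":0,"az":0},{"x":0,"y":0,"z":0,"ax":0,"ay":0,"az":0},{"x":0,"y":0,"z":-0.005,"ax":0,"ay":0,"az":0},{"x":0,"y":0,"z":0,"ax":0,"ay":0,"az":0},{"x":0,"y":0,"z":0,"ax":0,"ay":0,"az":0},{"x":0,"y":0,"z":0,"ax":0,"ay":0,"az":0}]' -1
python3 -c "
from bench import arm;s=arm.read_state();print(s['position'],s['contact_force'],s['wrist_torque'],s['ee_rot'])"
```

```text
clock: 13.1
position: [491.5, -235.0, 71.1]
ee_rot: [-0.703, 0.711, 0.001, -0.001]
contact_force: [-7.8, 1.8, 6.3]
gripper_width: 28.8
grasp_force: 61.4
[ 491.51262669 -234.97245472   71.14492241] [-7.79783172  1.82625243  6.26401037] [0.38686715 2.48743234 0.03422305] [-0.70343226  0.71076032  0.00108283 -0.00128565]
```

```bash
python3 -m handwheel '[{"x":0,"y":-0.006,"z":0,"ax":0,"ay":0,"az":0},{"x":0,"y":-0.006,"z":0,"ax":0,"ay":0,"az":0},{"x":0,"y":-0.006,"z":0,"ax":0,"ay":0,"az":0},{"x":0,"y":-0.006,"z":0,"ax":0,"ay":0,"az":0},{"x":0,"y":-0.006,"z":0,"ax":0,"ay":0,"az":0},{"x":0,"y":0,"z":0,"ax":0,"ay":0,"az":0},{"x":0,"y":0,"z":0,"ax":0,"ay":0,"az":0},{"x":0,"y":0,"z":0,"ax":0,"ay":0,"az":0}]' -1
python3 -c "
from bench import arm;s=arm.read_state();print(s['position'],s['contact_force'],s['wrist_torque'],s['ee_rot'])"
```

```text
clock: 13.9
position: [491.4, -239.7, 70.9]
ee_rot: [-0.703, 0.711, 0.002, -0.001]
contact_force: [-7.7, 7.0, 7.1]
gripper_width: 29.3
grasp_force: 61.5
[ 491.41708617 -239.71020239   70.92926903] [-7.6591518   6.99809827  7.14333126] [2.06178984 2.35648504 0.10091883] [-0.70333793  0.710853    0.00178301 -0.00077473]
```

```bash
python3 -m handwheel '[{"x":0,"y":-0.005,"z":0,"ax":0,"ay":0,"az":0},{"x":0,"y":-0.005,"z":0,"ax":0,"ay":0,"az":0},{"x":0,"y":-0.005,"z":0,"ax":0,"ay":0,"az":0},{"x":0,"y":-0.005,"z":0,"ax":0,"ay":0,"az":0},{"x":0,"y":0,"z":0,"ax":0,"ay":0,"az":0},{"x":0,"y":0,"z":0,"ax":0,"ay":0,"az":0},{"x":0,"y":0,"z":0,"ax":0,"ay":0,"az":0},{"x":0,"y":0,"z":0,"ax":0,"ay":0,"az":0}]' -1
python3 -c "
from bench import arm;s=arm.read_state();print(s['position'],s['contact_force'],s['wrist_torque'],s['ee_rot'])"
```

```text
clock: 14.7
position: [491.3, -244.2, 69.6]
ee_rot: [-0.703, 0.711, 0.002, -0.001]
contact_force: [-5.8, 3.0, -1.3]
gripper_width: 29.1
grasp_force: 60.5
[ 491.33095774 -244.23904345   69.64336032] [-5.79800983  2.97248821 -1.25505067] [0.75371463 1.67611234 0.03418954] [-0.70326568  0.71092413  0.00180063 -0.00101409]
```

```bash
python3 -m handwheel '[{"x":0,"y":-0.005,"z":0,"ax":0,"ay":0,"az":0},{"x":0,"y":0,"z":-0.005,"ax":0,"ay":0,"az":0},{"x":0,"y":0,"z":-0.005,"ax":0,"ay":0,"az":0},{"x":0,"y":0,"z":-0.005,"ax":0,"ay":0,"az":0},{"x":0,"y":0,"z":-0.005,"ax":0,"ay":0,"az":0},{"x":0,"y":0,"z":0,"ax":0,"ay":0,"az":0},{"x":0,"y":0,"z":0,"ax":0,"ay":0,"az":0},{"x":0,"y":0,"z":0,"ax":0,"ay":0,"az":0}]' -1
python3 -c "
from bench import arm;s=arm.read_state();print(s['position'],s['contact_force'],s['wrist_torque'],s['ee_rot'])"
```

```text
clock: 15.5
position: [491.3, -245.8, 66.0]
ee_rot: [-0.703, 0.711, 0.001, -0.001]
contact_force: [-6.9, 0.0, -0.8]
gripper_width: 28.7
grasp_force: 60.7
[ 491.33627877 -245.82814102   65.98484024] [-6.85277864  0.02096395 -0.83554074] [0.10874287 1.90244435 0.11952034] [-0.70328885  0.71090169  0.00144552 -0.00122166]
```

```bash
python3 -m handwheel '[{"x":0,"y":0,"z":-0.01,"ax":0,"ay":0,"az":0},{"x":0,"y":0,"z":-0.01,"ax":0,"ay":0,"az":0},{"x":0,"y":0,"z":-0.01,"ax":0,"ay":0,"az":0},{"x":0,"y":0,"z":-0.01,"ax":0,"ay":0,"az":0},{"x":0,"y":0,"z":-0.01,"ax":0,"ay":0,"az":0},{"x":0,"y":0,"z":0,"ax":0,"ay":0,"az":0},{"x":0,"y":0,"z":0,"ax":0,"ay":0,"az":0},{"x":0,"y":0,"z":0,"ax":0,"ay":0,"az":0}]' -1
python3 -c "
from bench import arm;s=arm.read_state();print(s['position'],s['contact_force'],s['wrist_torque'],s['ee_rot'])"
```

```text
clock: 16.3
position: [491.4, -246.0, 57.7]
ee_rot: [-0.703, 0.711, 0.001, -0.001]
contact_force: [-9.7, 2.2, 9.8]
gripper_width: 29.1
grasp_force: 61.8
[ 491.35132496 -245.96759319   57.68146235] [-9.6671321   2.23312541  9.78012673] [0.69293171 2.72719582 0.07664452] [-0.7034371   0.71075555  0.00110475 -0.00125728]
```

```bash
python3 -m handwheel '[{"x":0,"y":0,"z":-0.005,"ax":0,"ay":0,"az":0},{"x":0,"y":0,"z":-0.005,"ax":0,"ay":0,"az":0},{"x":0,"y":0,"z":-0.005,"ax":0,"ay":0,"az":0},{"x":0,"y":0,"z":-0.005,"ax":0,"ay":0,"az":0},{"x":0,"y":0,"z":0,"ax":0,"ay":0,"az":0},{"x":0,"y":0,"z":0,"ax":0,"ay":0,"az":0},{"x":0,"y":0,"z":0,"ax":0,"ay":0,"az":0},{"x":0,"y":0,"z":0,"ax":0,"ay":0,"az":0}]' -1
python3 - <<'E'
from bench import arm
import cv2
s=arm.read_state();print(s['position'],s['contact_force'],s['wrist_torque'],s['ee_rot'])
i=arm.get_image("side")[180:400,300:560,::-1]
cv2.imwrite("pics/s5.png",cv2.resize(i,None,fx=2.6,fy=2.6,interpolation=2))
E
```

```text
clock: 17.1
position: [491.3, -246.0, 56.3]
ee_rot: [-0.704, 0.711, 0.001, -0.001]
contact_force: [-16.0, 5.2, 25.4]
gripper_width: 29.2
grasp_force: 64.0
[ 491.30046473 -245.97492449   56.34756799] [-15.99643658   5.20042609  25.40519503] [ 1.78129842  4.02256029 -0.02758289] [-0.70360725  0.71058764  0.00071262 -0.00124099]
```

View pics/s5.png

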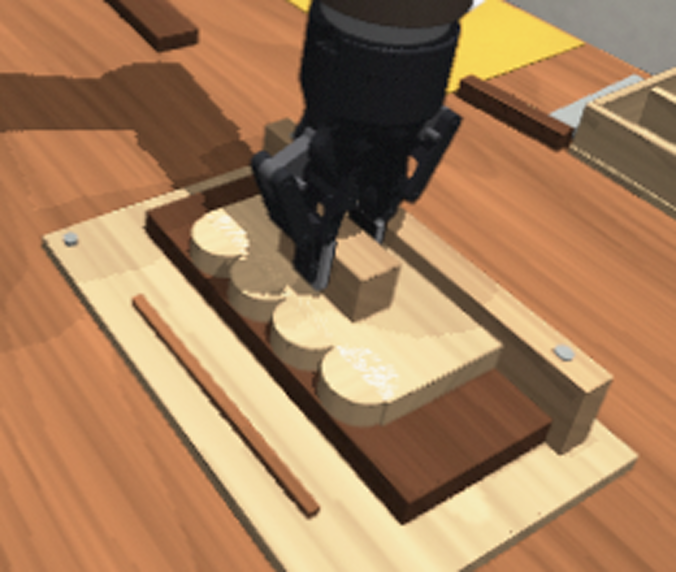

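The template lies flat on the blank with its edge against the fence. The force is a steady 25 N down at the expected home height, and the pencil has not moved. Handing in.

```bash
python3 -c "
from bench import arm;print(arm.job_done())"
```

```text
the job is handed in; nothing more can be done
None
```

I slid the template along the fence until its slot dropped over the pin, pressed it home with about 25 N, and handed the job in at about 17 s still gripped and held down; no verdict was returned.

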